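# Click the memory cartridge into the recorder's push-push slot

### The job

Take the memory cartridge out of its stand, put it upright into the slot on top of the test recorder, press it gently but right down onto its stop, and leave it latched in the low position when you let go. The push-push carriage hidden in the slot may have been left up or down, so a press may make the cartridge pop up instead: then press it down again until it stays down. Feel for the stop, which lies a little higher or lower each time, and do not force it.

Things in the scene. Friction and masses are not known exactly. Their poses are not given: they have to be found in the camera images.
- cartridge_centre (a point): Centre of the memory cartridge: upright black plastic block 40 (its x) x 16 (its y) x 80 mm (z), about 80 g, grip ribs on its upper half; the lowest 8 mm taper to 34 x 10 mm. The point is 40 mm below its top. At first it stands loosely 16 mm deep in the stand. It may go into the slot either way round and be pressed by its top or while held.
- stand: Low aluminium block 70 x 46 x 22 mm, fixed, with a pocket 42 x 18 mm and 16 mm deep, long side along the stand's x, in which the cartridge stands at first. Origin at the centre of its underside, on the bench.
- recorder: Grey test recorder, a fixed box 100 (x) x 110 (y) x 80 mm, slot in its top. Origin: centre of its underside. Push-push: pressed to the stop and let go, an up carriage latches down, a latched one comes up; it clicks only in the last 1.5 mm before the stop. It starts up or latched, unseen. Its spring pushes back with 5 to 7 N; the stop is rubber (6 N/mm above 9 N): press past 10 N, never 25 N.
- slot_mouth (a point): Centre of the slot's mouth in the recorder's top. Slot 43 (recorder's x) x 19 mm, 60 mm deep; a sprung carriage in it bears the cartridge's foot. Height of the cartridge's centre over this point: carriage up +8 mm, latched down +1.2 mm, at the stop -5.3 mm; all three shifted together by up to 2 mm either way by a hidden setting, new each time.
Not all that is in view belongs to the job. Of the things like the part that bears cartridge_centre, leave any that is green, red or turquoise; of the rest the smaller one is meant.

How it is judged:
By the outcome, as a careful person would: the job done as asked, in the order asked, and still so for the second after the job is handed in, with the robot touching nothing.
It also fails if it takes over 48 s, if anything falls off the work surface, if the arm or the gripper's body presses on something with over 40 N, if the wrist force passes 120 N, or if a joint passes its speed limit or range.

### The arm

A 7-joint arm with a two-finger parallel gripper is mounted at the origin on a cart in front of the work surface, level with it; the furniture and walls round the work are solid. World frame = base frame: x ahead of the robot, y to its left, z up, the work surface at z = 0. Lengths are in m, angles in rad, forces in N, time in s.
With the tool pointing down it reaches from about 0.4 to 0.85 m from the base axis. Payload 6.9 kg.
Tool frame: the origin (TCP) lies midway between the tips of the shut fingers; the grasp point (between the pads) lies behind it (ctrl.pinch_z is the z of the grasp point in the tool frame, in m); z points along the fingers, y is the line along which they close (so a half turn about z gives the same grasp; the last joint's range is limited). The gripper opens to 85 mm and grips with 20 to 120 N. Pads are 22 mm wide; open, the fingers measure 114 mm over their backs; the gripper's body (76 mm by 85 mm) begins 54 mm behind the grasp point. The pads swing forward as they close: fully open they stand 13 mm farther back than shut.
Start: joints at [1.21, 0.507, -0.238, 1.5, 0.126, 1.149, -0.155], TCP at [0.281, -0.558, 0.231] pointing down, gripper open.
Joint ranges: [-3.08, 3.08], [-0.24, 2.05], [-1.43, 1.35], [0, 2.5], [-1.52, 4.66], [0.17, 1.96], [-2.89, 2.89]. Speed limits (rad/s): [2.39, 2.39, 3.14, 3.14, 3.14, 3.14, 3.14].

### API

Orientations are given as a unit quaternion [w, x, y, z].
In Python, from station import ctrl, get_state, vision, ticket, models gives the robot as it stands. Calls block until the motion is done:
- ctrl.movep(position, orientation): joint-space move of the TCP to a pose.
- ctrl.movel(position, frame=None, max_speed=0.15): straight line of the TCP; frame=None keeps the orientation; max_speed is the mean speed in m/s.
- ctrl.set_joints(angles): joint-space move.
- ctrl.ungrasp() and ctrl.close_gripper(force=None): open the fingers fully, or close them until they stop; force is the grip in N (None keeps the last).
- ctrl.pause(seconds).
- ctrl.ik(position, orientation): joint angles nearest the present ones, or None.
- get_state(): the state.
- vision.grab_frame(name): name is "scene" or "top" or "wrist"; returns (picture, depth): 400x640x3 uint8, blue, green, red; 400x640 float32, m along the optical axis (not along the pixel's ray), 0 where there is no reading.
- vision.camera_info(name): a dict with "mtx" (3x3 intrinsics, pixels), "dist_coeffs" ([k1, k2, p1, p2, k3] as OpenCV has them; the pictures are not rectified), "R" (3x3) and "t" (3): a world point X has camera coordinates R X + t; the wrist camera has in their place "hand_eye" (4x4, takes a point from camera to tool coordinates, whose origin is the TCP and whose axes are the flange's). Camera axes: x right, y down, z forward; pixel columns grow to the right and rows downward; lengths in m; the calibration is good to about 2 mm. A picture is of the moment at which its call begins: read the wrist's pose just before it. camera_info takes no time and is no camera call.
A pose or a line that the arm cannot do raises ctrl.Unreachable and nothing moves.
- ticket.close_job(): hands the job in; it is judged then, once.
Trained networks look in the newest picture that a camera, given by its name, has taken for a name from the list of things; names that differ only in an ending like _2 or _b are one class to them, and where a whole thing is asked for, a point or a joint stands for the part that bears it (a point fixed in the world has none). Each returns a list of dicts, best first, with "p" (0 to 1); they miss things now and then, are a little off and sometimes report something else, mostly with a low value. They report only what shows in the picture. A call takes as long as a camera call. They do not tell look-alikes from the thing itself.
- models.recognise(camera, target): "point" ([column, row] in pixels, amid what is visible of it).
- models.masks_of(camera, target): "mask" (400x640 bool, what is visible of it) and "point" ([column, row] in pixels, amid what is visible of it).
The state is a dict: "time": time; "qpos": joint angles; "qd": joint speeds; "tau": joint torques, N m; "tcp_pos": TCP position; "eef_rot": TCP orientation; "contact_force": force on the tool from outside, world axes, zero at the start; "wrist_torque": the same for the moment, N m; "width": finger opening in m; "gripper_force": force on a finger pad.
Only numpy, scipy, OpenCV 4.12 (cv2) and the standard library are available. Lean on these libraries where they do the work, as an engineer would, in place of code of your own. Each camera call takes 0.05 s, during which the arm holds its last target. There are 200 camera calls.

## Working session

There is one attempt and no reset: what is moved stays moved. The work goes in short steps, each a Python script; the robot and the scene stay as the last script left them, time stands still between calls to the robot, and variables do not carry over. Pictures are saved under pics/ and viewed, at most 10 in all, crops included, and the job is handed in when it is done.

```bash
ls; mkdir -p pics; python3 - <<'E'
from station import ctrl,get_state,vision,models
import cv2,numpy as np
a,_=vision.grab_frame("scene");b,_=vision.grab_frame("top")
for c in("scene","top"):
  for n in("cartridge_centre","stand","recorder","slot_mouth"):
    print(c,n,[(np.round(d["point"]),round(d["p"],2)) for d in models.recognise(c,n)])
cv2.imwrite("pics/a.png",a);cv2.imwrite("pics/b.png",b)
print(get_state(),ctrl.pinch_z);print(vision.camera_info("wrist"));print(vision.camera_info("top"))
E
```

```text
pics
scene cartridge_centre [(array([276., 249.]), 0.89), (array([347., 254.]), 0.76), (array([226., 270.]), 0.73), (array([260., 219.]), 0.68), (array([302., 194.]), 0.62)]
scene stand [(array([279., 270.]), 0.58)]
scene recorder [(array([383., 180.]), 0.57)]
scene slot_mouth [(array([379., 182.]), 0.93)]
top cartridge_centre [(array([274., 156.]), 0.9), (array([336., 143.]), 0.82), (array([262., 204.]), 0.71), (array([222., 184.]), 0.63), (array([301., 244.]), 0.47)]
top stand [(array([263., 207.]), 0.78)]
top recorder [(array([415., 190.]), 0.95)]
top slot_mouth [(array([416., 191.]), 0.96)]
{'time': 0.5, 'qpos': array([ 1.20948233,  0.50752379, -0.23760676,  1.50022708,  0.12568893,
        1.14888364, -0.15482782]), 'qd': array([ 0.00083631,  0.00115951,  0.0008007 ,  0.00016396,  0.00083823,
       -0.00076716,  0.00112521]), 'tau': array([ 1.56362155e-03, -6.19841981e+01, -2.18230136e+00, -2.49770164e+01,
        1.38431863e-02,  3.10138625e-03, -1.44314350e-05]), 'tcp_pos': array([ 0.28125262, -0.5581192 ,  0.23125105]), 'eef_rot': array([-3.44617705e-05,  9.72889471e-01,  2.
[... 579 characters left out ...]
9.99999850e-01, -4.96386861e-04,  2.31523434e-04,
         3.09056664e-04],
       [-3.59400413e-04, -2.75690856e-01,  9.61246286e-01,
        -1.43917234e-01],
       [ 0.00000000e+00,  0.00000000e+00,  0.00000000e+00,
         1.00000000e+00]])}
{'mtx': array([[425.07139302,   0.        , 322.23299649],
       [  0.        , 425.07139302, 195.0924895 ],
       [  0.        ,   0.        ,   1.        ]]), 'dist_coeffs': array([-0.04876918,  0.        ,  0.        ,  0.        ,  0.        ]), 'R': array([[-0.0045371 , -0.9996495 ,  0.02608229],
       [-0.99140126,  0.00108554, -0.13085248],
       [ 0.13077831, -0.02645171, -0.9910587 ]]), 't': array([0.00245813, 0.55020143, 0.98642786])}
```

View pics/a.png

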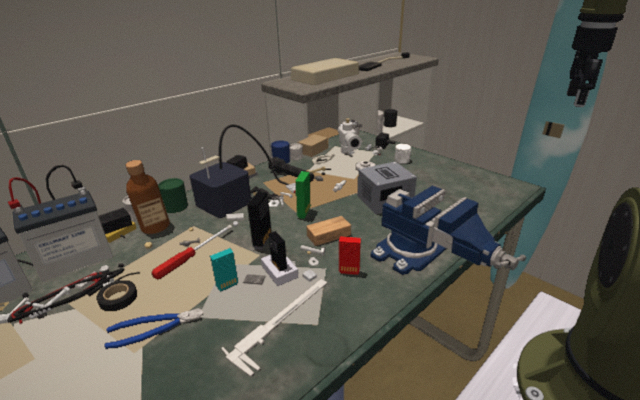

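View pics/b.png

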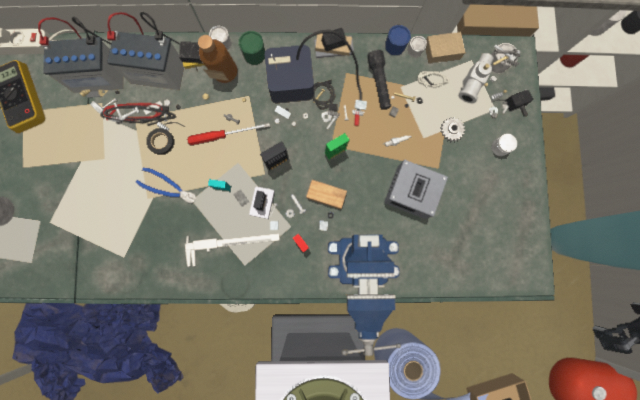

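The cartridge in question is the small black one in the white stand, top view (262,204). The larger black one at (274,156) and the coloured ones are decoys. The recorder is at (416,190) with its slot at (419,187), and the vise lies below it at (370,260).

```bash
cat > h.py <<'E'
from station import ctrl,get_state,vision,models,ticket
import cv2,numpy as np
from scipy.spatial.transform import Rotation as Ro
def pose(name):
    i=vision.camera_info(name)
    if name!="wrist": return i,i["R"].T,-i["R"].T@i["t"]
    s=get_state();R=Ro.from_quat(np.roll(s["eef_rot"],-1)).as_matrix();h=i["hand_eye"]
    return i,R@h[:3,:3],R@h[:3,3]+s["tcp_pos"]
def cloud(name):
    i,R,c=pose(name);img,d=vision.grab_frame(name)
    vv,uu=np.mgrid[:400,:640]
    n=cv2.undistortPoints(np.stack([uu,vv],-1).reshape(-1,1,2).astype(np.float32),i["mtx"],i["dist_coeffs"]).reshape(400,640,2)
    P=np.dstack([n,np.ones((400,640))])*d[...,None]
    return img,d,P@R.T+c
def px(name,uv,z,pz=None):   # pixels -> world on plane z
    i,R,c=pz or pose(name)
    n=cv2.undistortPoints(np.float32(uv).reshape(-1,1,2),i["mtx"],i["dist_coeffs"]).reshape(-1,2)
    r=np.c_[n,np.ones(len(n))]@R.T
    return c+r*((z-c[2])/r[:,2])[:,None]
def down(th): # tool x at angle th
    return np.array([0,np.cos(th/2),np.sin(th/2),0])
def rect(P):
    r=cv2.minAreaRect((P[:,:2]*1000).astype(np.float32));b=cv2.boxPoints(r)
    e=b[1]-b[0],b[2]-b[1];l=max(e,key=np.linalg.norm)
    return np.round(r[0],1),np.round(sorted(r[1]),1),round(float(np.arctan2(l[1],l[0]))%np.pi,3)
E
python3 - <<'E'
from h import *
img,d,P=cloud("top")
for n in("recorder","stand","cartridge_centre"):
  for m in models.masks_of("top",n):
    k=m["mask"]&(d>0);Q=P[k];z=np.percentile(Q[:,2],95);T=Q[abs(Q[:,2]-z)<.006]
    print(n,round(m["p"],2),np.round(m["point"]),"ztop",round(z,4),len(T),rect(T))
E
```

```text
recorder 0.67 [418. 186.] ztop 0.0822 1780 (array([ 561.5, -222. ]), array([101.3, 108.9]), 1.182)
stand 0.74 [261. 204.] ztop 0.0251 320 (array([534.4, 148.7]), array([46.3, 70.1]), 2.937)
cartridge_centre 0.83 [275. 156.] ztop 0.1174 253 (array([638. , 113.4]), array([24.8, 56. ]), 2.081)
cartridge_centre 0.81 [337. 143.] ztop 0.106 194 (array([663.4, -32.5]), array([20.7, 51. ]), 2.117)
cartridge_centre 0.76 [262. 202.] ztop 0.0882 125 (array([534.4, 148.8]), array([16.4, 39.9]), 2.924)
cartridge_centre 0.71 [298. 240.] ztop 0.0827 100 (array([435.7,  52.4]), array([15.4, 38.5]), 0.641)
cartridge_centre 0.51 [219. 185.] ztop 0.082 119 (array([572.1, 245.9]), array([15.9, 40.2]), 1.428)
cartridge_centre 0.2 [416. 189.] ztop 0.0822 1805 (array([ 561.4, -222.1]), array([101.3, 109.2]), 1.182)
```

```bash
python3 - <<'E'
from h import *
for nm,p,th,zt in(("rec",[.56,-.222,.26],-.389,.08),("cart",[.534,.149,.24],-.205,.086)):
    ctrl.movep(p,down(th));ctrl.pause(.2)
    img,d,P=cloud("wrist");s=get_state();print(nm,s["time"],s["tcp_pos"],s["qpos"][-1],s["contact_force"])
    cv2.imwrite(f"pics/{nm}.png",img);np.savez(f"{nm}.npz",img=img,d=d,P=P)
    t="slot_mouth" if nm=="rec" else "cartridge_centre"
    for m in models.masks_of("wrist",t):
        k=m["mask"]&(d>0);Q=P[k];z=np.percentile(Q[:,2],95)
        T=Q[abs(Q[:,2]-z)<.006] if nm=="cart" else px("wrist",np.argwhere(m["mask"])[:,::-1],.08)
        print(t,round(m["p"],2),np.round(m["point"]),round(z,4),rect(T))
    if nm=="rec":
        Q=P[(abs(P[...,2]-.08)<.006)&(np.hypot(P[...,0]-.56,P[...,1]+.222)<.09)];print("top",np.median(Q[:,2]),rect(Q))
E
```

```text
rec 2.5583 [ 0.55965943 -0.2228451   0.25992204] -1.6783603763554618 [ 0.01420565 -0.18068683 -0.21674443]
slot_mouth 0.55 [311. 172.] 0.0826 (array([ 564. , -223.7]), array([103.8, 111.6]), 1.196)
top 0.08135351821177111 (array([ 562.2, -223.2]), array([100.9, 110.5]), 1.187)
cart 4.25 [0.53438638 0.14794302 0.23996035] -2.206813306272687 [-0.00254077  0.29830129  0.40007317]
cartridge_centre 0.93 [462.  17.] 0.1061 (array([658. , -22.5]), array([21.1, 27.7]), 2.114)
cartridge_centre 0.88 [220. 164.] 0.0822 (array([572.8, 244.3]), array([16.7, 41.1]), 1.43)
cartridge_centre 0.86 [315. 180.] 0.0885 (array([535.1, 148. ]), array([16.1, 40. ]), 2.931)
cartridge_centre 0.67 [407. 237.] 0.0817 (array([439.5,  49.3]), array([14.4, 40.2]), 0.825)
cartridge_centre 0.6 [329.  59.] 0.1177 (array([639.1, 112.4]), array([23.4, 57.7]), 2.128)
```

```bash
python3 - <<'E'
from h import *
a=np.load("rec.npz");img=a["img"];cv2.imwrite("pics/rc.png",cv2.resize(img[90:270,210:410],None,fx=3,fy=3))
P=a["P"];k=(P[...,2]<.07)&(np.hypot(P[...,0]-.562,P[...,1]+.223)<.04)
v,u=np.where(k);print(len(v),u.min(),u.max(),v.min(),v.max())
E
```

```text
641 305 322 156 192
```

View pics/rc.png

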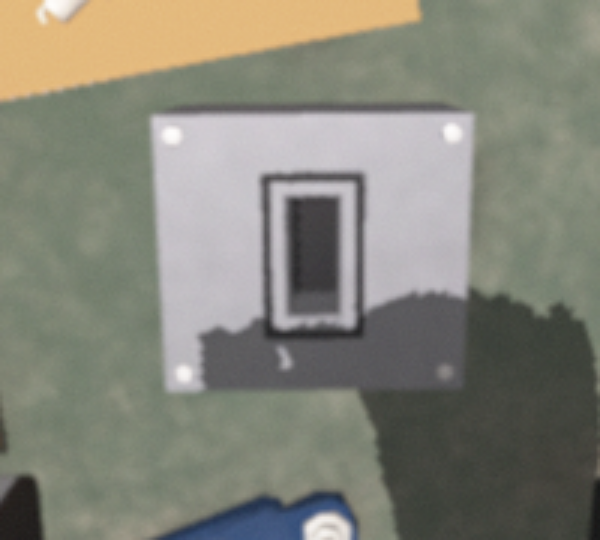

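The slot spans about columns 305.7–323.3 and rows 155.3–195.3 in the wrist picture, with its long side along the tool's x.

```bash
python3 - <<'E'
from h import *
i=vision.camera_info("wrist");h=i["hand_eye"];R=Ro.from_quat(np.roll(down(-.389),-1)).as_matrix()
p=np.array([.55966,-.222845,.25992]);pz=(i,R@h[:3,:3],R@h[:3,3]+p)
c=px("wrist",[[305.7,155.3],[323.3,155.3],[306.2,195.3],[323.3,195.3]],.08,pz)
print(c,c.mean(0),rect(c))
k=px("wrist",[[260.5,127.5],[367.5,127.5],[265.5,220],[364,220]],.08,pz);print(k.mean(0),rect(k))
# grasp
s=.5351;ctrl.movel([.5348,.1483,.13],down(-.208));print(get_state()["time"])
ctrl.movel([.5348,.1483,.072-.0+ctrl.pinch_z+.003],max_speed=.1)
ctrl.close_gripper(40);st=get_state();print(st["time"],st["tcp_pos"],st["width"],st["gripper_force"],st["contact_force"])
E
```

```text
[[ 0.58555051 -0.22337305  0.08      ]
 [ 0.57852667 -0.24048986  0.08      ]
 [ 0.54511414 -0.20698766  0.08      ]
 [ 0.53804282 -0.22422248  0.08      ]] [ 0.56180854 -0.22376826  0.08      ] (array([ 561.8, -223.8]), array([18.6, 43.7]), 2.757)
[ 0.56195392 -0.22354913  0.08      ] (array([ 562. , -223.5]), array([100.9, 110.7]), 1.181)
5.1833
6.7 [0.53494447 0.14830753 0.05651091] 0.015565371248310565 39.39831733703613 [ 0.50678344 -0.75478146  2.89770266]
```

```bash
python3 - <<'E'
from h import *
f=lambda:np.round(get_state()["contact_force"],2)
x,y=.5350,.1483
ctrl.movel([x,y,.19],max_speed=.12)
S=[.5619+.0,-.2237];th=-.387
ctrl.movel([*S,.19],down(th),max_speed=.2)
ctrl.pause(.2);img,_=vision.grab_frame("wrist");cv2.imwrite("pics/held.png",img)
ctrl.movel([*S,.145],max_speed=.1);ctrl.pause(.3);f0=f();s=get_state();print(s["time"],s["tcp_pos"],s["width"],f0)
z=.145
while z>.088:
    z-=.003;ctrl.movel([*S,z],max_speed=.04);g=f()-f0;print(round(z,4),g,round(get_state()["tcp_pos"][2],4))
    if np.linalg.norm(g)>3.5:break
s=get_state();print(s["time"],s["tcp_pos"],s["width"])
E
```

```text
11.1333 [ 0.56214542 -0.22377716  0.14555401] 0.015440319465960955 [0.23 0.18 0.37]
0.142 [ 0.06 -0.43 -1.21] 0.1418
0.139 [ 0.08 -0.04 -0.36] 0.1387
0.136 [-0.55 -1.46 -0.69] 0.1357
0.133 [ 0.57  0.35 -1.09] 0.1327
0.13 [ 0.1  -0.31 -0.87] 0.1298
0.127 [-0.41 -0.39 -0.09] 0.1268
0.124 [-1.37 -1.06 -1.38] 0.1238
0.121 [-1.57 -0.65 -1.02] 0.1208
0.118 [-1.22  0.31 -0.72] 0.1178
0.115 [ 0.1   0.03 -0.98] 0.1148
0.112 [-0.36  0.5  -1.58] 0.1118
0.109 [-0.05 -0.25 -0.9 ] 0.1088
0.106 [-1.31 -0.01 -1.36] 0.1058
0.103 [ 0.66 -0.98 -1.51] 0.1028
0.1 [-0.3  -0.56 -0.49] 0.0998
0.097 [-0.14  0.79  1.65] 0.0972
0.094 [-0.05  0.13  2.12] 0.0941
0.091 [-0.03 -0.69  3.05] 0.0911
0.088 [-0.55 -0.24  3.9 ] 0.0881
15.8833 [ 0.56209178 -0.22377225  0.08810077] 0.015509463817477972
```

View pics/held.png

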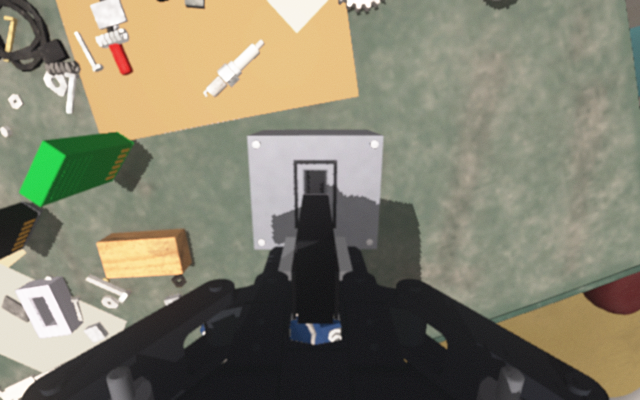

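```bash
cat >> h.py <<'E'
def fz(n=4):
    v=[]
    for _ in range(n): ctrl.pause(.03);v.append(get_state()["contact_force"][2])
    return float(np.mean(v))
E
python3 - <<'E'
from h import *
S=[.5620,-.2237];z=.088
while z>.079:
    z-=.0004;ctrl.movel([*S,z],max_speed=.03);g=fz();print(round(z,4),round(get_state()["tcp_pos"][2],4),round(g,2))
    if g>12.3:break
ctrl.pause(.2)
for k in range(9):
    z+=.001;ctrl.movel([*S,z],max_speed=.03);print(round(z,4),round(fz(),2))
s=get_state();print(s["time"],s["width"])
E
```

```text
0.0876 0.0877 4.03
0.0872 0.0872 3.91
0.0868 0.0868 4.02
0.0864 0.0864 3.79
0.086 0.086 4.17
0.0856 0.0856 4.03
0.0852 0.0856 7.14
0.0848 0.0854 8.89
0.0844 0.0851 10.04
0.084 0.0849 11.66
0.0836 0.0847 12.53
0.0846 9.39
0.0856 4.74
0.0866 3.82
0.0876 4.22
0.0886 3.68
0.0896 3.61
0.0906 3.55
0.0916 3.27
0.0926 2.22
23.75 0.015688369031257476
```

```bash
python3 - <<'E'
from h import *
S=[.5620,-.2237];z=.0926
for k in range(7):
    z+=.001;ctrl.movel([*S,z],max_speed=.03);print(round(z,4),round(fz(),2))
print(get_state()["time"])
E
```

```text
0.0936 -0.61
0.0946 -0.75
0.0956 -1.31
0.0966 -1.21
0.0976 -1.22
0.0986 -1.27
0.0996 -1.37
26.4333
```

```bash
python3 - <<'E'
from h import *
S=[.5620,-.2237]
ctrl.movel([*S,.0932],max_speed=.05);print(fz())
ctrl.ungrasp();ctrl.movel([*S,.26],max_speed=.12);ctrl.pause(.2)
img,d,P=cloud("wrist");cv2.imwrite("pics/end.png",img[60:300,160:480])
Q=P[(np.hypot(P[...,0]-.562,P[...,1]+.2237)<.035)&(P[...,2]>.1)]
R=P[(abs(P[...,2]-.08)<.006)&(np.hypot(P[...,0]-.56,P[...,1]+.222)<.06)]
z=np.percentile(Q[:,2],90);T=Q[abs(Q[:,2]-z)<.005];print(get_state()["time"],np.median(T[:,2]),np.median(R[:,2]),rect(T))
E
```

```text
-0.5332032707672494
29.3167 0.3572217553590267 0.08134976311075925 (array([ 576.7, -230.2]), array([10.4, 58.8]), 1.181)
```

View pics/end.png

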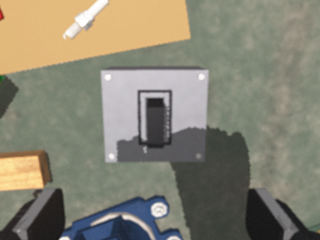

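The picture shows the cartridge standing upright in the slot at about crop pixel (155,120). Next I measure its height.

```bash
python3 - <<'E'
from h import *
img,d,P=cloud("wrist")
Q=P[(np.hypot(P[...,0]-.562,P[...,1]+.2237)<.035)&(P[...,2]>.1)&(P[...,2]<.15)]
z=np.percentile(Q[:,2],90);T=Q[abs(Q[:,2]-z)<.005];print(np.median(T[:,2]),rect(T))
E
```

```text
0.12366099537417322 (array([ 562.2, -223.7]), array([16.2, 39.4]), 2.762)
```

```bash
python3 -c "
from station import ticket;print(ticket.close_job())"
```

```text
the job is handed in; nothing more can be done
None
```

The memory cartridge is upright in the recorder's slot and latched low, with its centre about 2 mm above the mouth. One press of about 13 N onto the stop was enough, and I handed the job in at about 29 s with the arm clear.

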